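# Setting out a ward trolley for the swab round

## Robot

A 7-joint arm with a two-finger parallel gripper is mounted at the origin on the work surface. World frame = base frame: x ahead of the robot, y to its left, z up, the work surface at z = 0. Lengths are in m, angles in rad, forces in N, time in s.
With the tool pointing down it reaches from about 0.4 to 0.85 m from the base axis. Payload 10.4 kg.
Tool frame: the origin (TCP) lies between the finger pads; the fingertips stand 11 mm ahead of it and the grasp point (between the pads) lies 8 mm behind it; z points along the fingers, y is the direction in which the jaws open and shut (so a half turn about z gives the same grasp; the last joint's range is limited). The gripper opens to 87 mm and grips with 3 to 60 N. Pads are 19 mm wide; open, the fingers measure 117 mm over their backs; the gripper's body (75 mm by 190 mm) begins 51 mm behind the grasp point.
Start: joints at [1.203, 0.332, -0.065, 1.46, 0.022, 1.35, -0.088], TCP at [0.211, -0.588, 0.234] pointing down, gripper open.
Joint ranges: [-2.6, 2.6], [-0.5, 2.12], [-1.47, 1.34], [0.16, 2.42], [-1.27, 4.41], [0.06, 2.06], [-2.6, 2.6]. Speed limits (rad/s): [2.22, 2.22, 2.79, 2.79, 3.14, 3.14, 3.14].

## Interface

Orientations are given as a rotation vector (axis times angle).
In Python, from bench import manip gives the robot as it stands. The module is installed in compiled form; this text tells all that it offers.
- The arm moves only by the shell command python3 -m handwheel 'ROWS'. ROWS is JSON, a list of rows, each an object with "jaw": the opening in per cent of the stroke, from 0 (shut) to 100 (fully open); "translation": the shift along the world's x, y, z as a fraction of full scale, a list of three; "turn": the turn, a rotation vector about the world's x, y, z as a fraction of full scale, a list of three. A call has 1 to 12 rows; each row is the pose to reach, as a shift and turn from the pose commanded when the call began; what a row does not reach only later rows make up. Full scale, the value 1, is 0.5 m for a shift and pi/4 rad for a turn. A row lasts 1/12 s, in which the tool goes at most 41.7 mm and 7.16 degrees, less where a joint would pass 70% of its speed; a pose out of reach is approached as far as the arm can. A call with a number of a shift or a turn outside -1 to 1 is refused whole. A call with a gripper value outside its range is refused whole. The fingers move at their own pace and stop on an object; the grip force is fixed at half the most. Time passes only in rows, so rows that repeat a pose let the fingers close. It gives the time, the measured TCP pose, the force and the opening at its end, in the units of the state.
- manip.state(): the state, without advancing time (a new reading comes with each control period).
- manip.snapshot(name): name is "scene" or "top"; returns the picture (480x640x3 uint8, red, green, blue); there is no depth.
- manip.camera_model(name): a dict with "intrinsics" (3x3 intrinsics, pixels), "distortion" ([k1, k2, p1, p2, k3] as OpenCV has them; the pictures are not rectified), "camera_from_world" (4x4, takes a point from world to camera coordinates). Camera axes: x right, y down, z forward; pixel columns grow to the right and rows downward; lengths in m; the calibration is good to about 2 mm. A picture is of the moment at which its call begins. camera_model takes no time and is no camera call.
- manip.hand_in(): hands the job in, once; it reports no verdict.
The state is a dict: "time": time; "joints": joint angles; "dq": joint speeds; "joint_torque": joint torques, N m; "eef_pos": TCP position; "eef_rot": TCP orientation; "contact_force": force on the tool from outside, world axes, zero at the start; "torque": the same for the moment, N m; "finger_gap": finger opening in m.
Only numpy, scipy, OpenCV 4.12 (cv2) and the standard library are available. Lean on these libraries where they do the work, as an engineer would, in place of code of your own. Each camera call takes 0.05 s, during which the arm holds its last target. There are 200 camera calls.

## Task

Set out the trolley for the swab round: on the white board with three bays, lay the radio with the yellow panel lengthwise in the middle of the left bay and the one with the red panel lengthwise in the middle of the right bay (left and right as the robot sees them), and stand the blue-capped bottle between them in the middle of the centre bay. Lay the swab box flat in the middle of the green mat, its long side along the mat's long side, after clearing off the radio that lies there, and stand the orange-lidded jar on top of the box, in the middle. Keep bottle and jar upright throughout, and leave the tape roll and the amber vial where they are.

Things in the scene. Friction and masses are not known exactly. Their poses are not given: they have to be found in the camera images.
- board: target, fixed: white layout board 160 (x) x 320 (y) x 5 mm thick, with three bays side by side drawn in black lines, each 150 mm (x) x 100 mm (y). Origin: centre of its underside; its x points away from the robot, give or take a small turn, its y to the robot's left. Bay centres at y = +100 mm (left bay), 0 (centre bay), -100 mm (right bay), all at x = 0; upper face at z = 5 mm.
- mat: target, fixed: green mat on the table, 110 (x) x 150 (y) mm and 1 mm thick (things on it stand at table height, z = 0). Origin: centre of its underside; z up. At the start one of the two radios (either) lies on it.
- radio_yellow: mini two-way radio lying on its back, black, body 90 x 52 mm and 28 mm thick, with a large yellow panel on its upper face. Origin: centre of the body's underside. x runs lengthwise: a stub aerial (12 mm thick, 28 mm long, at y = +16 mm) sticks out of the +x end, so the whole spans x = -45 to +73 mm; z up. 0.14 kg.
- radio_red: mini two-way radio lying on its back, black, body 90 x 52 mm and 28 mm thick, with a large red panel on its upper face. Origin: centre of the body's underside. x runs lengthwise: a stub aerial (12 mm thick, 28 mm long, at y = +16 mm) sticks out of the +x end, so the whole spans x = -45 to +73 mm; z up. 0.14 kg.
- swab_box: closed white carton of swabs with a broad blue band, 60 (x) x 100 (y) x 45 mm high, rigid, 0.16 kg. Origin: centre of its underside; z up. On the mat its 100 mm side goes along the mat's 150 mm side.
- bottle: standing white disinfectant bottle with a blue label and a blue screw cap, body 52 mm in diameter (straight sides from 5 to 54 mm above its underside, then a shoulder), cap 25 mm in diameter, 95 mm high in all, 0.2 kg. Origin: centre of its underside; z up.
- jar: standing white specimen jar with an orange lid, 44 mm in diameter all the way up (lid included: the top 16 mm), 55 mm high in all, 0.06 kg. Origin: centre of its underside; z up.
- tape: bystander, loose: roll of white tape lying flat, 64 mm outside, 44 mm inside, 18 mm high. Origin: centre of its underside. Stands beside the mat.
- vial: bystander, loose: small amber vial with a grey cap, 30 mm in diameter, 50 mm high. Origin: centre of its underside. Stands beside the mat.
Mind the look-alikes: they are no part of the job. What is shaped like the bottle but purple is not meant. Leave any pink look-alike of the jar alone.

How it is judged:
At the end, for the whole second after the job is handed in: Radios and bottle on the board, each within 15 mm (x and y) of its bay's centre, radios along the board's x within 0.25 rad; box within 15 mm of the mat's centre, square within 0.25 rad; jar on the box within 13 mm of its centre; all upright or flat within 0.12 rad, at rest (x of radio_yellow in the frame of board between -0.015 and 0.015 m and y of radio_yellow in the frame of board between 0.085 and 0.115 m and x of radio_red in the frame of board between -0.015 and 0.015 m and y of radio_red in the frame of board between -0.115 and -0.085 m and angle between the x axis of each of radio_yellow, radio_red and the x axis of board, either way round below 0.25 rad and x of bottle in the frame of board between -0.015 and 0.015 m and y of bottle in the frame of board between -0.015 and 0.015 m and height (world z) of radio_yellow between 0.001 and 0.012 m and height (world z) of radio_red between 0.001 and 0.012 m and height (world z) of bottle between 0.001 and 0.012 m and horizontal distance between swab_box and mat below 0.015 m and angle between the x axis of swab_box and the x axis of mat, either way round below 0.25 rad and height (world z) of swab_box below 0.008 m and horizontal distance between jar and swab_box below 0.013 m and z of jar in the frame of swab_box between 0.04 and 0.05 m and linear speed of each of radio_yellow, radio_red, swab_box, jar, bottle below 0.02 m/s and angle between each of radio_yellow, radio_red, swab_box, jar, bottle's own z axis and vertical below 0.12 rad); the robot touches nothing.
It fails at once if a bystander (tape, vial) was moved by more than 30 mm (distance of any of tape, vial from where it was at the start of the episode above 0.03 m).
It fails at once if bottle or jar tipped by more than 0.7 rad (angle between any of bottle, jar's own z axis and vertical above 0.7 rad).
It also fails if it takes over 131 s, if anything falls off the work surface, if the arm or the gripper's body presses on something with over 40 N, if the wrist force passes 120 N, or if a joint passes its speed limit or range.

## Working session

There is one attempt and no reset: what is moved stays moved. The work goes in short steps, Python scripts to look and compute and a shell command to move; the robot and the scene stay as the last step left them, time stands still between calls to the robot, and variables do not carry over. Pictures are saved under pics/ and viewed, about 12 in all and at most 16, crops included, and the job is handed in when it is done.

```bash
mkdir -p pics
python3 - <<'E'
from bench import manip
import cv2,numpy as np
np.set_printoptions(precision=4,suppress=True)
print(manip.state())
for n in("scene","top"):
    im=manip.snapshot(n); cv2.imwrite(f"pics/{n}0.png",im[:,:,::-1])
    m=manip.camera_model(n); print(m)
E
```

```text
{'time': 0.0, 'joints': array([ 1.2034,  0.3328, -0.0647,  1.4609,  0.0216,  1.3499, -0.0885]), 'dq': array([-0.0001,  0.0011,  0.0007,  0.0002,  0.0005, -0.0009, -0.0001]), 'joint_torque': array([ -0.0006, -62.3239,   0.0246, -38.9899,  -0.0614,   0.0394,
         0.0001]), 'eef_pos': array([ 0.2111, -0.5879,  0.2328]), 'eef_rot': array([-3.0937, -0.5387,  0.0005]), 'contact_force': array([ 0.1851, -0.1848,  0.9747]), 'torque': array([-0.0013,  0.0211, -0.0469]), 'finger_gap': 0.08701884217497352}
{'intrinsics': array([[478.9792,   0.    , 319.2723],
       [  0.    , 478.9792, 242.3249],
       [  0.    ,   0.    ,   1.    ]]), 'distortion': array([-0.0119,  0.    ,  0.    ,  0.    ,  0.    ]), 'camera_from_world': array([[ 0.257 ,  0.9664,  0.0014, -0.1444],
       [ 0.829 , -0.2198, -0.5142, -0.3842],
       [-0.4966,  0.1333, -0.8577,  1.0759],
       [ 0.    ,  0.    ,  0.    ,  1.    ]])}
{'intrinsics': array([[583.6828,   0.    , 330.7134],
       [  0.    , 583.6828, 241.0332],
       [  0.    ,   0.    ,   1.    ]]), 'distortion': array([-0.1063,  0.    ,  0.    ,  0.    ,  0.    ]), 'camera_from_world': array([[-0.0078, -1.    , -0.0002,  0.0007],
       [-0.9848,  0.0077, -0.1733,  0.4724],
       [ 0.1733, -0.0011, -0.9849,  1.1996],
       [ 0.    ,  0.    ,  0.    ,  1.    ]])}
```

View pics/top0.png

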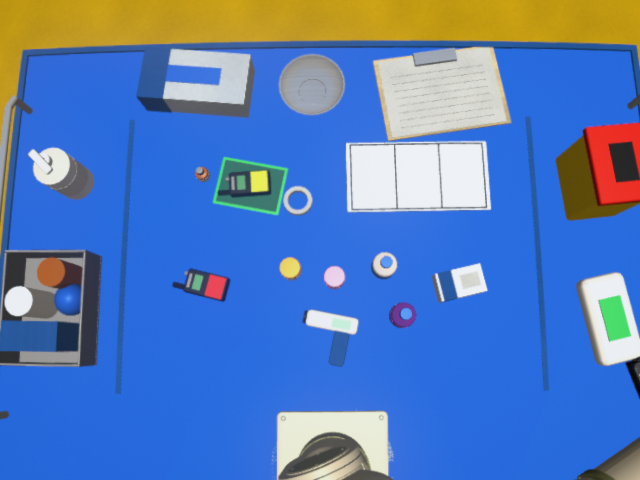

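View pics/scene0.png

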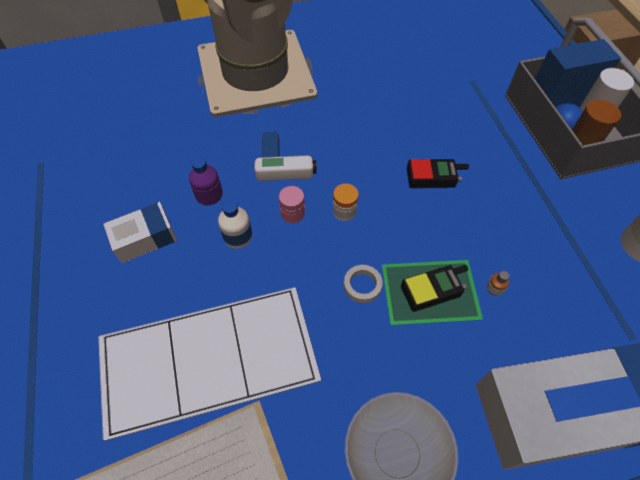

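Top view: candidates for the jar are orange-lidded (290,268) and pink (334,276), and orange is meant. For the bottle there is white with a blue cap (385,265) and purple (403,315), and white is meant. The yellow radio is on the mat (248,183), the red one is at (206,285), and the swab box with its blue band is at (460,282). The board is at (418,176), the tape at (298,200) and the vial at (201,173).

```bash
cat > h.py <<'E'
from bench import manip
import cv2,numpy as np
np.set_printoptions(precision=4,suppress=True)
def ray(n,px):
    m=manip.camera_model(n);T=m["camera_from_world"]
    u=cv2.undistortPoints(np.float64(px).reshape(-1,1,2),m["intrinsics"],m["distortion"])[:,0]
    d=np.c_[u,np.ones(len(u))]@T[:3,:3]; o=-T[:3,:3].T@T[:3,3]
    return o,d
def w(n,px,z):
    o,d=ray(n,px); return (o+d*((z-o[2])/d[:,2])[:,None])[:,:2]
def proj(n,P):
    m=manip.camera_model(n);T=m["camera_from_world"]
    return cv2.projectPoints(np.float64(P).reshape(-1,1,3),cv2.Rodrigues(T[:3,:3])[0],T[:3,3],m["intrinsics"],m["distortion"])[0][:,0]
def big(mask,roi):
    x0,y0,x1,y1=roi; k=np.zeros(mask.shape,np.uint8); k[y0:y1,x0:x1]=255*mask[y0:y1,x0:x1]
    c=max(cv2.findContours(k,cv2.RETR_EXTERNAL,cv2.CHAIN_APPROX_NONE)[0],key=cv2.contourArea)
    return c[:,0]
def rect(n,mask,roi,z):
    c=big(mask,roi); p=w(n,c,z).astype(np.float32); r=cv2.minAreaRect(p); return r,c
E
python3 - <<'E'
from h import *
A=cv2.imread("pics/top0.png"); H=cv2.cvtColor(A,cv2.COLOR_BGR2HSV); h,s,v=cv2.split(H)
S=cv2.imread("pics/scene0.png"); hs,ss,vs=cv2.split(cv2.cvtColor(S,cv2.COLOR_BGR2HSV))
out=A.copy(); outS=S.copy()
blue=(h>100)&(h<125)&(s>180)
def go(name,mask,roi,z,n="top",o=None):
    r,c=rect(n,mask,roi,z); print(n,name,np.array(r[0]),np.array(r[1]),round(r[2],1)); cv2.drawContours(out if n=="top" else outS,[c],-1,(255,0,255),1)
go("board",(s<120)&(v>100)|(v<70),(335,138,500,216),.005)
go("mat",~blue,(208,153,284,218),0)
go("yellowpanel",(h>20)&(h<35)&(s>150),(220,160,280,200),.028)
go("redpanel",((h<8)|(h>172))&(s>150),(190,270,240,300),.028)
go("radioY",((v<75)&(s<120))|((h>20)&(h<35)&(s>150)),(220,162,280,204),.028)
go("radioR",(v<100)&(s<170)|((h<8)|(h>172))&(s>150),(165,262,240,306),.028)
go("jar",(h>8)&(h<32)&(s>120),(270,250,310,285),.055)
go("bottlecap",(h>95)&(h<120)&(s>100)&(v<235)&(cv2.blur(v,(1,1))>0),(378,255,394,269),.095)
go("bottlebody",(s<100)&(v>100),(365,245,405,285),.054)
go("box",(s<60)&(v>120),(425,255,495,305),.045)
go("tape",(s<100)&(v>100),(280,180,316,218),.018)
go("vial",~blue,(190,160,212,185),.04)
bs=(hs>100)&(hs<125)&(ss>180)
go("jar",(hs>5)&(hs<32)&(ss>150),(325,180,365,205),.055,"scene")
go("board",(ss<120)&(vs>90),(90,280,325,440),.005,"scene")
go("yp",(hs>20)&(hs<35)&(ss>150),(390,260,470,320),.028,"scene")
go("rp",((hs<8)|(hs>172))&(ss>150),(400,150,470,195),.028,"scene")
a=cv2.resize(out[140:330,165:500],None,fx=2.35,fy=2.35,interpolation=cv2.INTER_NEAREST)
cv2.imwrite("pics/c1.png",a)
E
```

```text
top board [ 0.6263 -0.1989] [0.1623 0.3218] 0.7
top mat [0.6075 0.1738] [0.1578 0.112 ] 78.7
top yellowpanel [0.6099 0.1544] [0.0452 0.0331] 1.1
top redpanel [0.3786 0.2444] [0.0362 0.0459] 75.8
top radioY [0.6099 0.1544] [0.0452 0.0331] 1.1
top radioR [0.3858 0.276 ] [0.1138 0.0486] 75.8
top jar [0.4141 0.083 ] [0.0403 0.0384] 44.8
top bottlecap [ 0.4139 -0.1122] [0.0217 0.011 ] 67.4
top bottlebody [ 0.4201 -0.1145] [0.0517 0.0509] 44.0
top box [ 0.3857 -0.2931] [0.0604 0.0645] 12.6
top tape [0.5687 0.0692] [0.0638 0.0633] 89.5
top vial [0.6238 0.2774] [0.0392 0.0309] 45.0
scene jar [0.4185 0.0852] [0.0403 0.0431] 75.2
scene board [ 0.6274 -0.1962] [0.1616 0.3207] 0.6
scene yp [0.6109 0.1559] [0.0472 0.0372] 3.5
scene rp [0.3792 0.2465] [0.0387 0.0458] 75.8
```

View pics/c1.png

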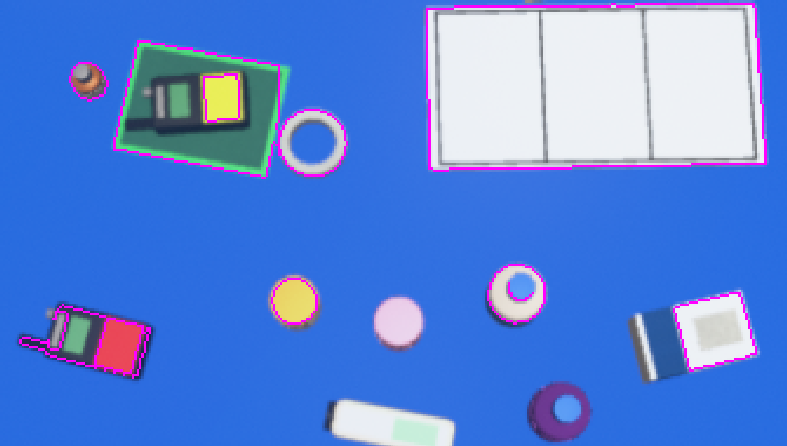

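The crop confirms it: crop (294,301) is the orange jar, (516,294) the white bottle, (222,98) the yellow panel and (122,347) the red panel. The board centre is about (.627,-.1975). Next I work out the mat corners, then start the first move.

```bash
python3 - <<'E'
from h import *
c=np.array([[138,42],[290,67],[265,175],[115,148]])/2.35+[165,140]
p=w("top",c,0.001);print(p,p.mean(0)); e=p[0]-p[1];print(np.linalg.norm(e),np.degrees(np.arctan2(-e[0],e[1])))
cs=np.array([[383,262],[469,262],[480,320],[390,323]]);p=w("scene",cs,.001);print(p,p.mean(0))
# yellow body corners top face, box left/right ends
print(w("top",np.array([[152,76],[244,70],[247,126],[155,131]])/2.35+[165,140],.028))
print(w("top",np.array([[632,318],[650,380],[742,292],[757,354],[690,370],[674,306]])/2.35+[165,140],.045))
E
python3 -m handwheel '[{"jaw":100,"translation":[0.4,0.76,0],"turn":[0,0,0.8]},{"jaw":100,"translation":[0.4,0.76,0],"turn":[0,0,0.8]},{"jaw":100,"translation":[0.4,0.76,0],"turn":[0,0,0.8]},{"jaw":100,"translation":[0.4,0.76,0],"turn":[0,0,0.8]},{"jaw":100,"translation":[0.4,0.76,0],"turn":[0,0,0.8]},{"jaw":100,"translation":[0.4,0.76,0],"turn":[0,0,0.8]},{"jaw":100,"translation":[0.4,0.76,0],"turn":[0,0,0.8]},{"jaw":100,"translation":[0.4,0.76,0],"turn":[0,0,0.8]},{"jaw":100,"translation":[0.4,0.76,0],"turn":[0,0,0.8]},{"jaw":100,"translation":[0.4,0.76,0],"turn":[0,0,0.8]},{"jaw":100,"translation":[0.4,0.76,0],"turn":[0,0,0.8]},{"jaw":100,"translation":[0.4,0.76,0],"turn":[0,0,0.8]}]'
```

```text
[[0.6727 0.2379]
 [0.6459 0.0909]
 [0.5402 0.1138]
 [0.5678 0.257 ]] [0.6066 0.1749]
0.1494423359757944 -10.328561698356516
[[0.5368 0.1202]
 [0.5748 0.2636]
 [0.6777 0.237 ]
 [0.6452 0.0952]] [0.6086 0.179 ]
[[0.6303 0.2186]
 [0.6351 0.1321]
 [0.5809 0.1286]
 [0.577  0.2144]]
[[ 0.3967 -0.2197]
 [ 0.3411 -0.2339]
 [ 0.4193 -0.3206]
 [ 0.3631 -0.3315]
 [ 0.3495 -0.2702]
 [ 0.4072 -0.2581]]
time: 1.1
eef_pos: [0.4129, -0.2043, 0.2336]
eef_rot: [-2.772, -1.478, -0.001]
contact_force: [-1.5, -0.6, 0.0]
finger_gap: 0.0871
```

```bash
python3 -m handwheel '[{"jaw":100,"translation":[0.39,0.752,-0.2],"turn":[0,0,0.82]},{"jaw":100,"translation":[0.39,0.752,-0.2],"turn":[0,0,0.82]},{"jaw":100,"translation":[0.39,0.752,-0.2],"turn":[0,0,0.82]},{"jaw":100,"translation":[0.39,0.752,-0.2],"turn":[0,0,0.82]},{"jaw":100,"translation":[0.39,0.752,-0.2],"turn":[0,0,0.82]},{"jaw":100,"translation":[0.39,0.752,-0.2],"turn":[0,0,0.82]},{"jaw":100,"translation":[0.39,0.752,-0.2],"turn":[0,0,0.82]},{"jaw":100,"translation":[0.39,0.752,-0.2],"turn":[0,0,0.82]},{"jaw":100,"translation":[0.39,0.752,-0.2],"turn":[0,0,0.82]},{"jaw":100,"translation":[0.39,0.752,-0.2],"turn":[0,0,0.82]},{"jaw":100,"translation":[0.39,0.752,-0.2],"turn":[0,0,0.82]},{"jaw":100,"translation":[0.39,0.752,-0.2],"turn":[0,0,0.82]}]'
python3 - <<'E'
from h import *
cv2.imwrite("pics/s1.png",cv2.resize(manip.snapshot("scene")[180:360,300:540,::-1],None,fx=3,fy=3))
E
```

```text
time: 2.1
eef_pos: [0.606, 0.1718, 0.1313]
eef_rot: [-2.162, -2.275, 0.001]
contact_force: [-0.3, 0.6, -0.3]
finger_gap: 0.0872
```

View pics/s1.png

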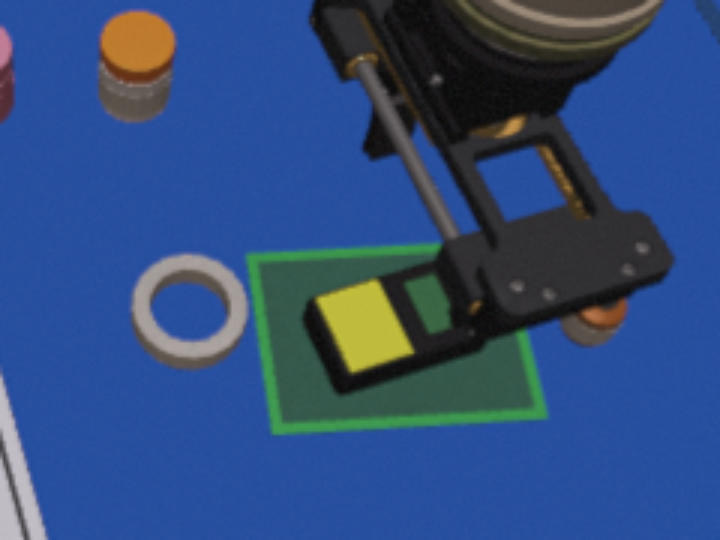

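The open jaws straddle the radio across its width, and the panel is at (360,325) in the crop. I descend and grip.

```bash
python3 -m handwheel '[{"jaw":100,"translation":[0,0,-0.07],"turn":[0,0,0]},{"jaw":100,"translation":[0,0,-0.14],"turn":[0,0,0]},{"jaw":100,"translation":[0,0,-0.19],"turn":[0,0,0]},{"jaw":100,"translation":[0,0,-0.22],"turn":[0,0,0]},{"jaw":100,"translation":[0,0,-0.234],"turn":[0,0,0]},{"jaw":100,"translation":[0,0,-0.234],"turn":[0,0,0]},{"jaw":0,"translation":[0,0,-0.234],"turn":[0,0,0]},{"jaw":0,"translation":[0,0,-0.234],"turn":[0,0,0]},{"jaw":0,"translation":[0,0,-0.234],"turn":[0,0,0]},{"jaw":0,"translation":[0,0,-0.234],"turn":[0,0,0]},{"jaw":0,"translation":[0,0,-0.234],"turn":[0,0,0]},{"jaw":0,"translation":[0,0,-0.234],"turn":[0,0,0]}]'
```

```text
time: 3.15
eef_pos: [0.6066, 0.1678, 0.017]
eef_rot: [2.169, 2.272, 0.001]
contact_force: [0.2, -0.6, -0.3]
finger_gap: 0.0552
```

```bash
python3 -m handwheel '[{"jaw":0,"translation":[0,0,0],"turn":[0,0,0]},{"jaw":0,"translation":[0,0,0],"turn":[0,0,0]},{"jaw":0,"translation":[0,0,0],"turn":[0,0,0]},{"jaw":0,"translation":[0,0,0],"turn":[0,0,0]},{"jaw":0,"translation":[0,0,0],"turn":[0,0,0]}]'
```

```text
time: 3.57
eef_pos: [0.6067, 0.1678, 0.017]
eef_rot: [2.169, 2.272, 0.001]
contact_force: [0.7, -0.5, 4.8]
finger_gap: 0.0518
```

```bash
python3 -m handwheel '[{"jaw":0,"translation":[0,0,0.08],"turn":[0,0,0]},{"jaw":0,"translation":[0,0,0.16],"turn":[0,0,0]},{"jaw":0,"translation":[0,-0.05,0.19],"turn":[0,0,-0.14]},{"jaw":0,"translation":[0,-0.1,0.19],"turn":[0,0,-0.28]},{"jaw":0,"translation":[0,-0.15,0.19],"turn":[0,0,-0.42]},{"jaw":0,"translation":[0,-0.2,0.19],"turn":[0,0,-0.56]},{"jaw":0,"translation":[0,-0.25,0.19],"turn":[0,0,-0.7]},{"jaw":0,"translation":[0,-0.3,0.19],"turn":[0,0,-0.84]},{"jaw":0,"translation":[0,-0.35,0.19],"turn":[0,0,-0.98]},{"jaw":0,"translation":[0,-0.35,0.19],"turn":[0,0,-1]}]'
python3 -m handwheel '[{"jaw":0,"translation":[0.03,-0.05,0],"turn":[0,0,-0.14]},{"jaw":0,"translation":[0.03,-0.1,0],"turn":[0,0,-0.28]},{"jaw":0,"translation":[0.03,-0.15,0],"turn":[0,0,-0.42]},{"jaw":0,"translation":[0.03,-0.18,0],"turn":[0,0,-0.56]},{"jaw":0,"translation":[0.03,-0.18,0],"turn":[0,0,-0.7]},{"jaw":0,"translation":[0.03,-0.18,0],"turn":[0,0,-0.84]},{"jaw":0,"translation":[0.03,-0.18,0],"turn":[0,0,-0.98]},{"jaw":0,"translation":[0.03,-0.18,0],"turn":[0,0,-1]},{"jaw":0,"translation":[0.03,-0.18,0],"turn":[0,0,-1]}]'
python3 - <<'E'
from h import *
cv2.imwrite("pics/s2.png",manip.snapshot("scene")[:,:,::-1])
E
```

```text
time: 4.4
eef_pos: [0.6057, -0.0141, 0.1106]
eef_rot: [2.88, 1.249, -0.005]
contact_force: [0.2, -0.8, -1.2]
finger_gap: 0.052
time: 5.15
eef_pos: [0.6209, -0.0968, 0.111]
eef_rot: [-3.141, -0.077, 0.002]
contact_force: [-0.1, -0.1, -1.2]
finger_gap: 0.0518
```

View pics/s2.png

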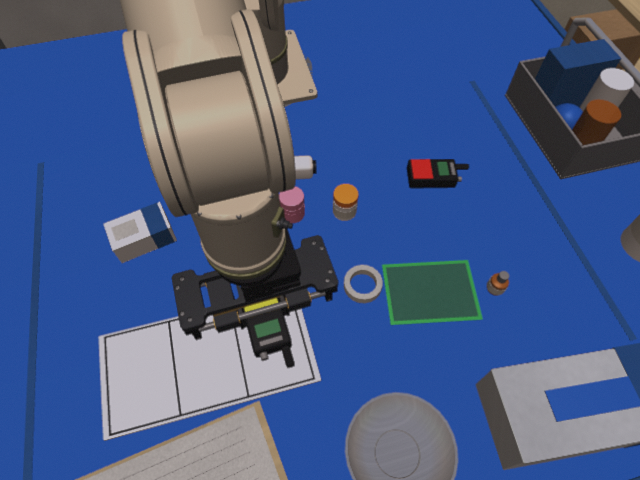

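The radio is held over the left bay with its aerial pointing away (285,350), and the mat is clear. I lower it and release.

```bash
python3 -m handwheel '[{"jaw":0,"translation":[0,0,-0.06],"turn":[0,0,-0.05]},{"jaw":0,"translation":[0,0,-0.11],"turn":[0,0,-0.05]},{"jaw":0,"translation":[0,0,-0.14],"turn":[0,0,-0.05]},{"jaw":0,"translation":[0,0,-0.16],"turn":[0,0,-0.05]},{"jaw":0,"translation":[0,0,-0.17],"turn":[0,0,-0.05]},{"jaw":0,"translation":[0,0,-0.176],"turn":[0,0,-0.05]},{"jaw":0,"translation":[0,0,-0.176],"turn":[0,0,-0.05]},{"jaw":0,"translation":[0,0,-0.176],"turn":[0,0,-0.05]}]'
python3 -m handwheel '[{"jaw":90,"translation":[0,0,0],"turn":[0,0,0]},{"jaw":90,"translation":[0,0,0],"turn":[0,0,0]},{"jaw":90,"translation":[0,0,0],"turn":[0,0,0]},{"jaw":90,"translation":[0,0,0],"turn":[0,0,0]},{"jaw":90,"translation":[0,0,0],"turn":[0,0,0]},{"jaw":90,"translation":[0,0,0.06],"turn":[0,0,0]},{"jaw":100,"translation":[0,0,0.12],"turn":[0,0,0]},{"jaw":100,"translation":[0,0,0.18],"turn":[0,0,0]},{"jaw":100,"translation":[0,0,0.22],"turn":[0,0,0]}]'
```

```text
time: 5.87
eef_pos: [0.6219, -0.0972, 0.0245]
eef_rot: [3.141, 0.012, 0.002]
contact_force: [-0.1, 0.0, -0.1]
finger_gap: 0.0517
time: 6.62
eef_pos: [0.6222, -0.0972, 0.1368]
eef_rot: [3.141, 0.011, 0.005]
contact_force: [0.2, -1.0, 0.2]
finger_gap: 0.0857
```

```bash
python3 -m handwheel '[{"jaw":100,"translation":[-0.24,0.36,0],"turn":[0,0,0.84]},{"jaw":100,"translation":[-0.24,0.36,0],"turn":[0,0,0.84]},{"jaw":100,"translation":[-0.24,0.36,0],"turn":[0,0,0.84]},{"jaw":100,"translation":[-0.24,0.36,0],"turn":[0,0,0.84]},{"jaw":100,"translation":[-0.24,0.36,0],"turn":[0,0,0.84]},{"jaw":100,"translation":[-0.24,0.36,0],"turn":[0,0,0.84]},{"jaw":100,"translation":[-0.24,0.36,0],"turn":[0,0,0.84]},{"jaw":100,"translation":[-0.24,0.36,0],"turn":[0,0,0.84]}]'
python3 -m handwheel '[{"jaw":100,"translation":[-0.24,0.36,0],"turn":[0,0,0.84]},{"jaw":100,"translation":[-0.24,0.36,0],"turn":[0,0,0.84]},{"jaw":100,"translation":[-0.24,0.36,0],"turn":[0,0,0.84]},{"jaw":100,"translation":[-0.24,0.36,0],"turn":[0,0,0.84]},{"jaw":100,"translation":[-0.24,0.36,0],"turn":[0,0,0.84]},{"jaw":100,"translation":[-0.24,0.36,0],"turn":[0,0,0.84]},{"jaw":100,"translation":[-0.24,0.36,0],"turn":[0,0,0.84]},{"jaw":100,"translation":[-0.24,0.36,0],"turn":[0,0,0.84]}]'
python3 - <<'E'
from h import *
S=manip.snapshot("scene")[:,:,::-1].copy();cv2.imwrite("pics/s3.png",S)
A=manip.snapshot("top")[:,:,::-1].copy();cv2.imwrite("pics/t3.png",A)
for n,I,r in(("scene",S,(375,250,488,330)),("top",A,(208,153,284,218))):
    h,s,v=cv2.split(cv2.cvtColor(I,cv2.COLOR_BGR2HSV)); r,c=rect(n,(h>55)&(h<95)&(s>60),r if n=="scene" else (205,150,300,220),.001); print(n,r)
for n,I,r in(("scene",S,(230,290,320,400)),("top",A,(330,140,430,215))):
    h,s,v=cv2.split(cv2.cvtColor(I,cv2.COLOR_BGR2HSV)); q,c=rect(n,(v<75)|(h>15)&(h<100)&(s>100),r,.033); print(n,"radio?",q)
    q,c=rect(n,(h>20)&(h<35)&(s>150),r,.033); print(n,"panel",q)
cv2.imwrite("pics/c3.png",np.vstack([cv2.resize(S[280:400,90:330],(720,360)),cv2.resize(A[135:215,340:500],(480,240))[:, :] if 0 else cv2.copyMakeBorder(cv2.resize(A[135:215,340:500],(480,240)),0,0,0,240,0)]))
E
```

```text
time: 7.28
eef_pos: [0.5014, 0.0828, 0.1339]
eef_rot: [2.968, 1.028, 0.001]
contact_force: [0.2, 0.1, 0.1]
finger_gap: 0.087
time: 7.95
eef_pos: [0.3824, 0.2619, 0.1336]
eef_rot: [2.479, 1.93, 0.0]
contact_force: [0.5, -0.3, 0.2]
finger_gap: 0.087
scene ((0.608772337436676, 0.17895027995109558), (0.1500711441040039, 0.11026476323604584), 78.63093566894531)
top ((0.6077325940132141, 0.17674273252487183), (0.15010038018226624, 0.11070790141820908), 78.5593032836914)
scene radio? ((0.6511363983154297, -0.09706874191761017), (0.11817414313554764, 0.04987817630171776), 0.3728342354297638)
scene panel ((0.6116823554039001, -0.09740553051233292), (0.03683057054877281, 0.04699642211198807), 0.3563082814216614)
top radio? ((0.608532190322876, -0.09971079975366592), (0.046481646597385406, 0.04531596228480339), 89.62059020996094)
top panel ((0.6130191087722778, -0.09983281791210175), (0.04209422692656517, 0.03176497668027878), 89.63858795166016)
```

View pics/c3.png

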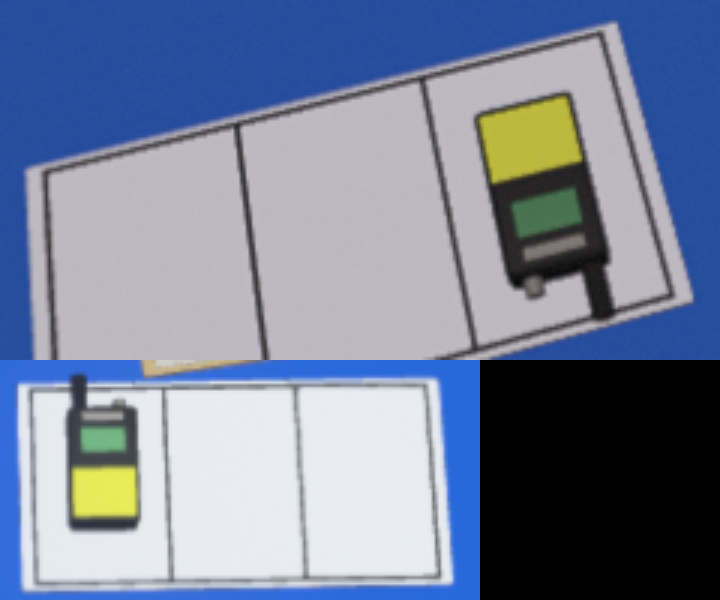

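The yellow radio is nicely along x, but it sits about 9 mm too far out. The panel is nearer to 24 mm from the body centre than the 17 mm I used. I correct the red grasp by +6 mm lengthwise now and mend yellow later.

```bash
python3 -m handwheel '[{"jaw":100,"translation":[0.004,0.013,-0.07],"turn":[0,0,0]},{"jaw":100,"translation":[0.004,0.013,-0.14],"turn":[0,0,0]},{"jaw":100,"translation":[0.004,0.013,-0.19],"turn":[0,0,0]},{"jaw":100,"translation":[0.004,0.013,-0.22],"turn":[0,0,0]},{"jaw":100,"translation":[0.004,0.013,-0.238],"turn":[0,0,0]},{"jaw":100,"translation":[0.004,0.013,-0.238],"turn":[0,0,0]},{"jaw":0,"translation":[0.004,0.013,-0.238],"turn":[0,0,0]},{"jaw":0,"translation":[0.004,0.013,-0.238],"turn":[0,0,0]},{"jaw":0,"translation":[0.004,0.013,-0.238],"turn":[0,0,0]},{"jaw":0,"translation":[0.004,0.013,-0.238],"turn":[0,0,0]},{"jaw":0,"translation":[0.004,0.013,-0.238],"turn":[0,0,0]},{"jaw":0,"translation":[0.004,0.013,-0.238],"turn":[0,0,0]}]'
python3 -m handwheel '[{"jaw":0,"translation":[0,0,0],"turn":[0,0,0]},{"jaw":0,"translation":[0,0,0],"turn":[0,0,0]},{"jaw":0,"translation":[0,0,0],"turn":[0,0,0]},{"jaw":0,"translation":[0,0,0],"turn":[0,0,0]},{"jaw":0,"translation":[0,0,0.08],"turn":[0,0,0]},{"jaw":0,"translation":[0,0,0.16],"turn":[0,0,0]},{"jaw":0,"translation":[0,0,0.24],"turn":[0,0,0]},{"jaw":0,"translation":[0,0,0.27],"turn":[0,0,0]}]'
python3 - <<'E'
from h import *
# yellow radio: corners of body vs bay lines, same heights
A=cv2.imread("pics/t3.png")
print(w("top",np.array([[68,408],[137,405],[71,528],[138,528]])*[1/3,1/3]+[340,135-120],.033))
print("near bottom",w("top",np.array([[71,530],[138,529]])/3+[340,15],.007))
S=np.array([[476,115],[570,93],[513,278],[608,258]])/3+[90,280]
print("scene",w("scene",S,.033))
E
```

```text
time: 9.05
eef_pos: [0.3835, 0.2693, 0.0149]
eef_rot: [2.475, 1.934, 0.001]
contact_force: [0.6, -0.0, 0.1]
finger_gap: 0.0546
time: 9.72
eef_pos: [0.3844, 0.2709, 0.1542]
eef_rot: [2.474, 1.935, 0.008]
contact_force: [1.2, 0.7, -0.7]
finger_gap: 0.0518
[[ 0.675  -0.0751]
 [ 0.677  -0.1259]
 [ 0.5838 -0.0755]
 [ 0.5835 -0.1242]]
near bottom [[ 0.5892 -0.0771]
 [ 0.5896 -0.1268]]
scene [[ 0.593  -0.1208]
 [ 0.5935 -0.0715]
 [ 0.6803 -0.119 ]
 [ 0.6826 -0.0723]]
```

```bash
python3 -m handwheel '[{"jaw":0,"translation":[0.245,-0.567,0],"turn":[0,0,-0.835]},{"jaw":0,"translation":[0.245,-0.567,0],"turn":[0,0,-0.835]},{"jaw":0,"translation":[0.245,-0.567,0],"turn":[0,0,-0.835]},{"jaw":0,"translation":[0.245,-0.567,0],"turn":[0,0,-0.835]},{"jaw":0,"translation":[0.245,-0.567,0],"turn":[0,0,-0.835]},{"jaw":0,"translation":[0.245,-0.567,0],"turn":[0,0,-0.835]},{"jaw":0,"translation":[0.245,-0.567,0],"turn":[0,0,-0.835]},{"jaw":0,"translation":[0.245,-0.567,0],"turn":[0,0,-0.835]},{"jaw":0,"translation":[0.245,-0.567,0],"turn":[0,0,-0.835]}]'
python3 -m handwheel '[{"jaw":0,"translation":[0.245,-0.567,0],"turn":[0,0,-0.835]},{"jaw":0,"translation":[0.245,-0.567,0],"turn":[0,0,-0.835]},{"jaw":0,"translation":[0.245,-0.567,0],"turn":[0,0,-0.835]},{"jaw":0,"translation":[0.245,-0.567,0],"turn":[0,0,-0.835]},{"jaw":0,"translation":[0.245,-0.567,0],"turn":[0,0,-0.835]},{"jaw":0,"translation":[0.245,-0.567,0],"turn":[0,0,-0.835]},{"jaw":0,"translation":[0.245,-0.567,0],"turn":[0,0,-0.835]},{"jaw":0,"translation":[0.245,-0.567,0],"turn":[0,0,-0.835]},{"jaw":0,"translation":[0.245,-0.567,0],"turn":[0,0,-0.835]},{"jaw":0,"translation":[0.245,-0.567,0],"turn":[0,0,-0.835]}]'
```

```text
time: 10.47
eef_pos: [0.5066, -0.0195, 0.1489]
eef_rot: [2.969, 1.023, -0.001]
contact_force: [-0.4, 0.0, -2.5]
finger_gap: 0.0515
time: 11.3
eef_pos: [0.6281, -0.2977, 0.1483]
eef_rot: [-3.14, -0.022, 0.002]
contact_force: [-0.8, 1.3, -2.5]
finger_gap: 0.0512
```

```bash
python3 -m handwheel '[{"jaw":0,"translation":[0.001,0,-0.08],"turn":[0,0,0]},{"jaw":0,"translation":[0.001,0,-0.15],"turn":[0,0,0]},{"jaw":0,"translation":[0.001,0,-0.2],"turn":[0,0,0]},{"jaw":0,"translation":[0.001,0,-0.23],"turn":[0,0,0]},{"jaw":0,"translation":[0.001,0,-0.245],"turn":[0,0,0]},{"jaw":0,"translation":[0.001,0,-0.254],"turn":[0,0,0]},{"jaw":0,"translation":[0.001,0,-0.254],"turn":[0,0,0]},{"jaw":0,"translation":[0.001,0,-0.254],"turn":[0,0,0]}]'
python3 -m handwheel '[{"jaw":90,"translation":[0,0,0],"turn":[0,0,0]},{"jaw":90,"translation":[0,0,0],"turn":[0,0,0]},{"jaw":90,"translation":[0,0,0],"turn":[0,0,0]},{"jaw":90,"translation":[0,0,0],"turn":[0,0,0]},{"jaw":90,"translation":[0,0,0],"turn":[0,0,0]},{"jaw":90,"translation":[0,0,0.06],"turn":[0,0,0]},{"jaw":100,"translation":[0,0,0.12],"turn":[0,0,0]},{"jaw":100,"translation":[0,0.05,0.16],"turn":[0,0,0]},{"jaw":100,"translation":[0,0.13,0.18],"turn":[0,0,0]},{"jaw":100,"translation":[0,0.21,0.18],"turn":[0,0,0]},{"jaw":100,"translation":[0,0.29,0.18],"turn":[0,0,0]},{"jaw":100,"translation":[0,0.37,0.18],"turn":[0,0,0]}]'
```

```text
time: 11.97
eef_pos: [0.6298, -0.2978, 0.0243]
eef_rot: [3.141, 0.024, 0.004]
contact_force: [-0.1, 0.4, -1.0]
finger_gap: 0.0519
time: 12.97
eef_pos: [0.6287, -0.111, 0.1132]
eef_rot: [3.141, 0.023, 0.002]
contact_force: [1.2, 1.5, -0.3]
finger_gap: 0.0867
```

```bash
python3 -m handwheel '[{"jaw":100,"translation":[0,0.025,-0.03],"turn":[0,0,0]},{"jaw":100,"translation":[0,0.025,-0.09],"turn":[0,0,0]},{"jaw":100,"translation":[0,0.025,-0.14],"turn":[0,0,0]},{"jaw":100,"translation":[0,0.025,-0.17],"turn":[0,0,0]},{"jaw":100,"translation":[0,0.025,-0.18],"turn":[0,0,0]},{"jaw":100,"translation":[0,0.025,-0.18],"turn":[0,0,0]},{"jaw":0,"translation":[0,0.025,-0.18],"turn":[0,0,0]},{"jaw":0,"translation":[0,0.025,-0.18],"turn":[0,0,0]},{"jaw":0,"translation":[0,0.025,-0.18],"turn":[0,0,0]},{"jaw":0,"translation":[0,0.025,-0.18],"turn":[0,0,0]},{"jaw":0,"translation":[0,0.025,-0.18],"turn":[0,0,0]},{"jaw":0,"translation":[0,0.025,-0.18],"turn":[0,0,0]}]'
python3 -m handwheel '[{"jaw":0,"translation":[0,0,0],"turn":[0,0,0]},{"jaw":0,"translation":[0,0,0],"turn":[0,0,0]},{"jaw":0,"translation":[0,0,0],"turn":[0,0,0]},{"jaw":0,"translation":[0,0,0.008],"turn":[0,0,0]},{"jaw":0,"translation":[-0.007,0,0.008],"turn":[0,0,0]},{"jaw":0,"translation":[-0.014,0,0.008],"turn":[0,0,0]},{"jaw":0,"translation":[-0.014,0,0.008],"turn":[0,0,0]},{"jaw":0,"translation":[-0.014,0,0.001],"turn":[0,0,0]},{"jaw":0,"translation":[-0.014,0,0.001],"turn":[0,0,0]}]'
python3 -m handwheel '[{"jaw":90,"translation":[0,0,0],"turn":[0,0,0]},{"jaw":90,"translation":[0,0,0],"turn":[0,0,0]},{"jaw":90,"translation":[0,0,0],"turn":[0,0,0]},{"jaw":90,"translation":[0,0,0],"turn":[0,0,0]},{"jaw":90,"translation":[0,0,0],"turn":[0,0,0]},{"jaw":90,"translation":[0,0,0.06],"turn":[0,0,0]},{"jaw":100,"translation":[0,0,0.12],"turn":[0,0,0]},{"jaw":100,"translation":[0,0,0.19],"turn":[0,0,0]},{"jaw":100,"translation":[0,0,0.26],"turn":[0,0,0]},{"jaw":100,"translation":[0,0,0.32],"turn":[0,0,0]}]'
```

```text
time: 13.97
eef_pos: [0.629, -0.1001, 0.023]
eef_rot: [-3.141, -0.023, -0.001]
contact_force: [-0.8, 1.2, 1.2]
finger_gap: 0.0549
time: 14.72
eef_pos: [0.6219, -0.1004, 0.0229]
eef_rot: [3.141, 0.023, 0.001]
contact_force: [0.5, 0.3, -1.0]
finger_gap: 0.0518
time: 15.55
eef_pos: [0.622, -0.1002, 0.1857]
eef_rot: [3.141, 0.024, 0.002]
contact_force: [0.4, 0.3, -0.0]
finger_gap: 0.0863
```

```bash
python3 -m handwheel '[{"jaw":100,"translation":[-0.404,-0.03,0],"turn":[0,0,0]},{"jaw":100,"translation":[-0.404,-0.03,0],"turn":[0,0,0]},{"jaw":100,"translation":[-0.404,-0.03,0],"turn":[0,0,0]},{"jaw":100,"translation":[-0.404,-0.03,0],"turn":[0,0,0]},{"jaw":100,"translation":[-0.404,-0.03,0],"turn":[0,0,0]},{"jaw":100,"translation":[-0.404,-0.03,0],"turn":[0,0,0]},{"jaw":100,"translation":[-0.404,-0.03,0],"turn":[0,0,0]}]'
python3 - <<'E'
from h import *
print(w("top",[[386,262.5]],.095),w("scene",[[233,210]],.095))
S=cv2.imread("pics/scene0.png");h,s,v=cv2.split(cv2.cvtColor(S,cv2.COLOR_BGR2HSV))
c=big((s<110)&(v>110),(215,200,255,250)); print(cv2.minEnclosingCircle(c)); 
S=manip.snapshot("scene")[:,:,::-1].copy();cv2.imwrite("pics/s4.png",S)
A=manip.snapshot("top")[:,:,::-1].copy();cv2.imwrite("pics/t4.png",A)
cv2.imwrite("pics/c4.png",np.vstack([cv2.resize(S[280:430,90:330],(576,360)),cv2.resize(A[135:215,340:500],(576,288))])[:600])
E
```

```text
time: 16.13
eef_pos: [0.4186, -0.1158, 0.1836]
eef_rot: [3.14, 0.021, 0.002]
contact_force: [-0.0, -1.5, 0.7]
finger_gap: 0.0871
[[ 0.418  -0.1143]] [[ 0.4313 -0.1082]]
((232.86231994628906, 219.81884765625), 15.612051963806152)
```

View pics/c4.png

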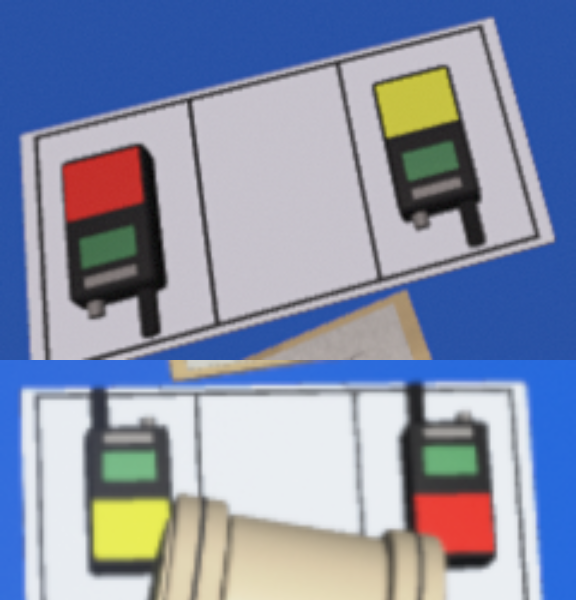

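Both radios lie lengthwise in their bays, yellow on the left and red on the right, and the centre bay is free. Next is the bottle.

```bash
python3 -m handwheel '[{"jaw":100,"translation":[0.002,0.002,-0.07],"turn":[0,0,0]},{"jaw":100,"translation":[0.002,0.002,-0.14],"turn":[0,0,0]},{"jaw":100,"translation":[0.002,0.002,-0.2],"turn":[0,0,0]},{"jaw":100,"translation":[0.002,0.002,-0.25],"turn":[0,0,0]},{"jaw":100,"translation":[0.002,0.002,-0.275],"turn":[0,0,0]},{"jaw":100,"translation":[0.002,0.002,-0.285],"turn":[0,0,0]},{"jaw":100,"translation":[0.002,0.002,-0.285],"turn":[0,0,0]},{"jaw":0,"translation":[0.002,0.002,-0.285],"turn":[0,0,0]},{"jaw":0,"translation":[0.002,0.002,-0.285],"turn":[0,0,0]},{"jaw":0,"translation":[0.002,0.002,-0.285],"turn":[0,0,0]},{"jaw":0,"translation":[0.002,0.002,-0.285],"turn":[0,0,0]},{"jaw":0,"translation":[0.002,0.002,-0.285],"turn":[0,0,0]}]'
python3 -m handwheel '[{"jaw":0,"translation":[0,0,0],"turn":[0,0,0]},{"jaw":0,"translation":[0,0,0],"turn":[0,0,0]},{"jaw":0,"translation":[0,0,0],"turn":[0,0,0]},{"jaw":0,"translation":[0,0,0],"turn":[0,0,0]},{"jaw":0,"translation":[0,0,0],"turn":[0,0,0]},{"jaw":0,"translation":[0,0,0.03],"turn":[0,0,0]},{"jaw":0,"translation":[0,0,0.07],"turn":[0,0,0]},{"jaw":0,"translation":[0,0,0.11],"turn":[0,0,0]},{"jaw":0,"translation":[0,0,0.15],"turn":[0,0,0]},{"jaw":0,"translation":[0,0,0.15],"turn":[0,0,0]}]'
python3 - <<'E'
from h import *
A=manip.snapshot("scene")[:,:,::-1].copy();cv2.imwrite("pics/s5.png",A)
S=cv2.imread("pics/s4.png")
# radios: corners from crop c4 (2.4x) in scene
for nm,c in(("red",[[63,163],[140,146],[74,296],[150,284]]),("yel",[[374,84],[446,66],[405,208],[476,194]])):
    p=w("scene",np.array(c)/2.4+[90,280],.033); print(nm,p.tolist(),p.mean(0))
# board bay corners in scene (outer black lines)
print(w("scene",np.array([[38,139],[191,101],[338,64],[482,27],[217,323],[380,279],[538,237]])/2.4+[90,280],.005))
E
```

```text
time: 17.23
eef_pos: [0.4212, -0.1144, 0.0412]
eef_rot: [3.141, 0.023, 0.002]
contact_force: [-0.3, 0.0, -0.1]
finger_gap: 0.0615
time: 18.07
eef_pos: [0.4225, -0.1147, 0.1187]
eef_rot: [3.14, 0.023, 0.007]
contact_force: [0.9, -0.4, -2.3]
finger_gap: 0.0516
red [[0.5888749019303767, -0.32051217648591834], [0.5899704853661485, -0.2732353361691192], [0.6725973486868181, -0.31816312537976166], [0.6769735629112883, -0.2744104501704775]] [ 0.6321 -0.2966]
yel [[0.5864809529838437, -0.12399672014586294], [0.5861240983108479, -0.07652418088241131], [0.6708583970434361, -0.12040342273982302], [0.6734760330905419, -0.07671578378438922]] [ 0.6292 -0.0994]
[[ 0.556  -0.345 ]
 [ 0.555  -0.2453]
 [ 0.5537 -0.1464]
 [ 0.5519 -0.0459]
 [ 0.7019 -0.2448]
 [ 0.7013 -0.1451]
 [ 0.7013 -0.045 ]]
```

View pics/s5.png

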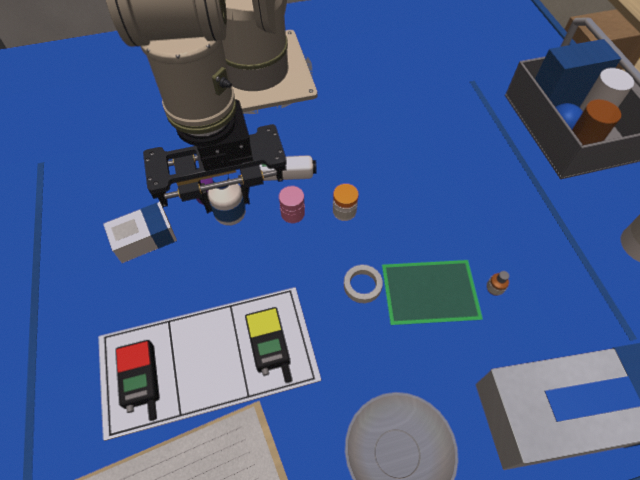

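The bottle is held upright at (228,203), and both radios are in their bays to within about 4 mm. I carry it to the centre bay.

```bash
python3 -m handwheel '[{"jaw":0,"translation":[0.04,-0.016,0],"turn":[0,0,0]},{"jaw":0,"translation":[0.09,-0.036,0],"turn":[0,0,0]},{"jaw":0,"translation":[0.15,-0.06,0],"turn":[0,0,0]},{"jaw":0,"translation":[0.21,-0.084,0],"turn":[0,0,0]},{"jaw":0,"translation":[0.27,-0.108,0],"turn":[0,0,0]},{"jaw":0,"translation":[0.33,-0.132,0],"turn":[0,0,0]},{"jaw":0,"translation":[0.37,-0.15,0],"turn":[0,0,0]},{"jaw":0,"translation":[0.4,-0.162,0],"turn":[0,0,0]},{"jaw":0,"translation":[0.409,-0.165,0],"turn":[0,0,0]},{"jaw":0,"translation":[0.409,-0.165,0],"turn":[0,0,0]}]'
```

```text
time: 18.95
eef_pos: [0.625, -0.1966, 0.1133]
eef_rot: [-3.141, -0.023, 0.004]
contact_force: [-0.1, 0.2, -2.0]
finger_gap: 0.0512
```

```bash
python3 -m handwheel '[{"jaw":0,"translation":[0.004,-0.001,-0.04],"turn":[0,0,0]},{"jaw":0,"translation":[0.004,-0.001,-0.08],"turn":[0,0,0]},{"jaw":0,"translation":[0.004,-0.001,-0.11],"turn":[0,0,0]},{"jaw":0,"translation":[0.004,-0.001,-0.125],"turn":[0,0,0]},{"jaw":0,"translation":[0.004,-0.001,-0.133],"turn":[0,0,0]},{"jaw":0,"translation":[0.004,-0.001,-0.133],"turn":[0,0,0]},{"jaw":0,"translation":[0.004,-0.001,-0.133],"turn":[0,0,0]}]'
python3 -m handwheel '[{"jaw":85,"translation":[0,0,0],"turn":[0,0,0]},{"jaw":85,"translation":[0,0,0],"turn":[0,0,0]},{"jaw":85,"translation":[0,0,0],"turn":[0,0,0]},{"jaw":85,"translation":[0,0,0],"turn":[0,0,0]},{"jaw":85,"translation":[0,0,0],"turn":[0,0,0]},{"jaw":85,"translation":[0,0,0.03],"turn":[0,0,0]},{"jaw":85,"translation":[0,0,0.08],"turn":[0,0,0]},{"jaw":85,"translation":[0,0,0.15],"turn":[0,0,0]},{"jaw":85,"translation":[0,0,0.22],"turn":[0,0,0]},{"jaw":100,"translation":[0,0,0.28],"turn":[0,0,0]},{"jaw":100,"translation":[0,0,0.28],"turn":[0,0,0]}]'
```

```text
time: 19.53
eef_pos: [0.6274, -0.1972, 0.0499]
eef_rot: [3.141, 0.023, 0.001]
contact_force: [-0.1, -0.4, -1.6]
finger_gap: 0.0512
time: 20.45
eef_pos: [0.6302, -0.1978, 0.1968]
eef_rot: [3.139, 0.023, 0.016]
contact_force: [1.3, -0.2, 0.4]
finger_gap: 0.0809
```

```bash
python3 -m handwheel '[{"jaw":100,"translation":[-0.2,-0.06,0],"turn":[0,0,0.755]},{"jaw":100,"translation":[-0.2,-0.06,0],"turn":[0,0,0.755]},{"jaw":100,"translation":[-0.2,-0.06,0],"turn":[0,0,0.755]},{"jaw":100,"translation":[-0.2,-0.06,0],"turn":[0,0,0.755]},{"jaw":100,"translation":[-0.2,-0.06,0],"turn":[0,0,0.755]},{"jaw":100,"translation":[-0.2,-0.06,0],"turn":[0,0,0.755]}]'
python3 -m handwheel '[{"jaw":100,"translation":[-0.2,-0.06,0],"turn":[0,0,0.755]},{"jaw":100,"translation":[-0.2,-0.06,0],"turn":[0,0,0.755]},{"jaw":100,"translation":[-0.2,-0.06,0],"turn":[0,0,0.755]},{"jaw":100,"translation":[-0.2,-0.06,0],"turn":[0,0,0.755]},{"jaw":100,"translation":[-0.2,-0.06,0],"turn":[0,0,0.755]},{"jaw":100,"translation":[-0.2,-0.06,0],"turn":[0,0,0.755]}]'
python3 -m handwheel '[{"jaw":100,"translation":[-0.1,-0.04,-0.16],"turn":[0,0,0.755]},{"jaw":100,"translation":[-0.1,-0.04,-0.16],"turn":[0,0,0.755]},{"jaw":100,"translation":[-0.1,-0.04,-0.16],"turn":[0,0,0.755]},{"jaw":100,"translation":[-0.1,-0.04,-0.16],"turn":[0,0,0.755]},{"jaw":100,"translation":[-0.1,-0.04,-0.16],"turn":[0,0,0.755]},{"jaw":100,"translation":[-0.1,-0.04,-0.16],"turn":[0,0,0.755]}]'
python3 - <<'E'
from h import *
S=manip.snapshot("scene")[:,:,::-1].copy();cv2.imwrite("pics/s6.png",S)
A=manip.snapshot("top")[:,:,::-1].copy();cv2.imwrite("pics/t6.png",A)
cv2.imwrite("pics/c6.png",np.hstack([cv2.resize(S[180:430,80:330],(400,400)),cv2.resize(A[120:320,340:540],(400,400))]))
E
```

```text
time: 20.95
eef_pos: [0.5269, -0.2276, 0.1893]
eef_rot: [2.995, 0.946, 0.001]
contact_force: [1.2, -0.5, 0.3]
finger_gap: 0.087
time: 21.45
eef_pos: [0.4272, -0.2574, 0.1892]
eef_rot: [2.591, 1.776, 0.0]
contact_force: [0.6, -0.3, -0.2]
finger_gap: 0.0871
time: 21.95
eef_pos: [0.3775, -0.277, 0.1088]
eef_rot: [-1.961, -2.454, -0.001]
contact_force: [0.6, 0.4, 0.1]
finger_gap: 0.087
```

View pics/c6.png

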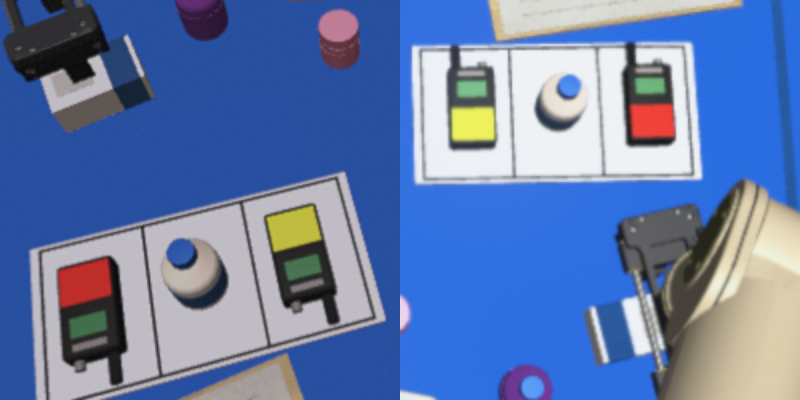

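The bottle stands in the centre bay, and the gripper is over the box with its jaws across the short side.

```bash
python3 -m handwheel '[{"jaw":100,"translation":[0.005,0.001,-0.06],"turn":[0,0,0]},{"jaw":100,"translation":[0.005,0.001,-0.11],"turn":[0,0,0]},{"jaw":100,"translation":[0.005,0.001,-0.15],"turn":[0,0,0]},{"jaw":100,"translation":[0.005,0.001,-0.172],"turn":[0,0,0]},{"jaw":100,"translation":[0.005,0.001,-0.172],"turn":[0,0,0]},{"jaw":0,"translation":[0.005,0.001,-0.172],"turn":[0,0,0]},{"jaw":0,"translation":[0.005,0.001,-0.172],"turn":[0,0,0]},{"jaw":0,"translation":[0.005,0.001,-0.172],"turn":[0,0,0]},{"jaw":0,"translation":[0.005,0.001,-0.172],"turn":[0,0,0]},{"jaw":0,"translation":[0.005,0.001,-0.172],"turn":[0,0,0]},{"jaw":0,"translation":[0.005,0.001,-0.172],"turn":[0,0,0]},{"jaw":0,"translation":[0.005,0.001,-0.172],"turn":[0,0,0]}]'
python3 -m handwheel '[{"jaw":0,"translation":[0,0,0],"turn":[0,0,0]},{"jaw":0,"translation":[0,0,0],"turn":[0,0,0]},{"jaw":0,"translation":[0,0,0],"turn":[0,0,0]},{"jaw":0,"translation":[0,0,0.06],"turn":[0,0,0]},{"jaw":0,"translation":[0,0,0.14],"turn":[0,0,0]},{"jaw":0,"translation":[0,0,0.22],"turn":[0,0,0]},{"jaw":0,"translation":[0,0,0.28],"turn":[0,0,0]},{"jaw":0,"translation":[0,0,0.28],"turn":[0,0,0]}]'
```

```text
time: 23.05
eef_pos: [0.3804, -0.277, 0.0238]
eef_rot: [1.96, 2.454, 0.0]
contact_force: [-1.2, 0.9, 6.3]
finger_gap: 0.0603
time: 23.72
eef_pos: [0.3823, -0.2784, 0.1692]
eef_rot: [1.955, 2.448, -0.0]
contact_force: [1.3, 0.4, -1.4]
finger_gap: 0.0596
```

```bash
python3 -m handwheel '[{"jaw":0,"translation":[0.456,0.911,0],"turn":[0,0,-0.535]},{"jaw":0,"translation":[0.456,0.911,0],"turn":[0,0,-0.535]},{"jaw":0,"translation":[0.456,0.911,0],"turn":[0,0,-0.535]},{"jaw":0,"translation":[0.456,0.911,0],"turn":[0,0,-0.535]},{"jaw":0,"translation":[0.456,0.911,0],"turn":[0,0,-0.535]},{"jaw":0,"translation":[0.456,0.911,0],"turn":[0,0,-0.535]},{"jaw":0,"translation":[0.456,0.911,0],"turn":[0,0,-0.535]},{"jaw":0,"translation":[0.456,0.911,0],"turn":[0,0,-0.535]},{"jaw":0,"translation":[0.456,0.911,0],"turn":[0,0,-0.535]},{"jaw":0,"translation":[0.456,0.911,0],"turn":[0,0,-0.535]},{"jaw":0,"translation":[0.456,0.911,0],"turn":[0,0,-0.535]},{"jaw":0,"translation":[0.456,0.911,0],"turn":[0,0,-0.535]}]'
python3 - <<'E'
from h import *
S=manip.snapshot("scene")[:,:,::-1].copy();cv2.imwrite("pics/s7.png",S)
s=manip.state();print(s["eef_pos"],s["eef_rot"])
E
```

```text
time: 24.72
eef_pos: [0.5944, 0.1526, 0.1621]
eef_rot: [-2.43, -1.991, 0.001]
contact_force: [0.7, -1.1, -0.8]
finger_gap: 0.06
[0.5949 0.1621 0.1619] [-2.4186 -1.9978 -0.0052]
```

View pics/s7.png

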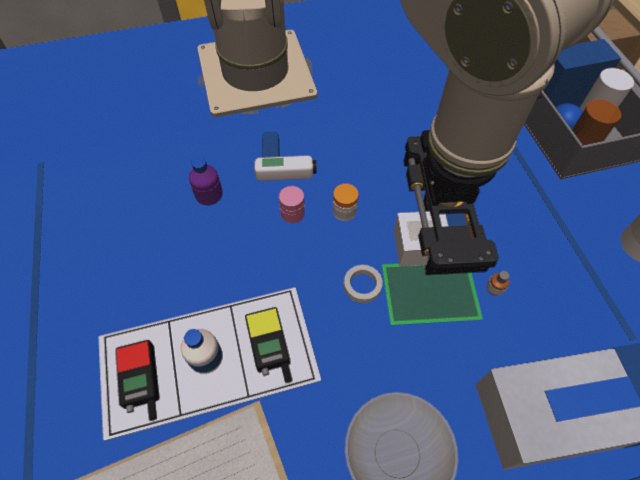

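```bash
python3 -m handwheel '[{"jaw":0,"translation":[0.01,0.02,-0.07],"turn":[0,0,0]},{"jaw":0,"translation":[0.01,0.02,-0.14],"turn":[0,0,0]},{"jaw":0,"translation":[0.01,0.02,-0.19],"turn":[0,0,0]},{"jaw":0,"translation":[0.01,0.02,-0.2],"turn":[0,0,0]},{"jaw":0,"translation":[0.01,0.02,-0.2],"turn":[0,0,0]},{"jaw":0,"translation":[0.01,0.02,-0.2],"turn":[0,0,0]}]'
python3 - <<'E'
from h import *
S=manip.snapshot("scene")[:,:,::-1].copy();cv2.imwrite("pics/s8.png",S); s=manip.state();print(s["eef_pos"],s["eef_rot"])
E
```

```text
time: 25.27
eef_pos: [0.5995, 0.1613, 0.0642]
eef_rot: [2.429, 1.992, 0.002]
contact_force: [0.6, 1.2, -0.9]
finger_gap: 0.0599
[0.6    0.1614 0.065 ] [2.4288 1.991  0.0037]
```

```bash
python3 -m handwheel '[{"jaw":0,"translation":[0.017,0.032,0],"turn":[0,0,0]},{"jaw":0,"translation":[0.017,0.032,-0.03],"turn":[0,0,0]},{"jaw":0,"translation":[0.017,0.032,-0.06],"turn":[0,0,0]},{"jaw":0,"translation":[0.017,0.032,-0.076],"turn":[0,0,0]},{"jaw":0,"translation":[0.017,0.032,-0.076],"turn":[0,0,0]},{"jaw":0,"translation":[0.017,0.032,-0.076],"turn":[0,0,0]}]'
python3 - <<'E'
from h import *
S=manip.snapshot("scene")[:,:,::-1].copy();cv2.imwrite("pics/s9.png",S); s=manip.state();print(s["eef_pos"],s["joints"])
cv2.imwrite("pics/c9.png",cv2.resize(S[180:360,340:560],(733,600)))
E
```

```text
time: 25.82
eef_pos: [0.6069, 0.1762, 0.0241]
eef_rot: [-2.43, -1.991, 0.002]
contact_force: [-0.4, 0.0, -1.5]
finger_gap: 0.0602
[0.6071 0.1763 0.0244] [ 0.1157  0.6232 -0.6253  1.6147  0.4079  1.0385 -0.8285]
```

View pics/c9.png

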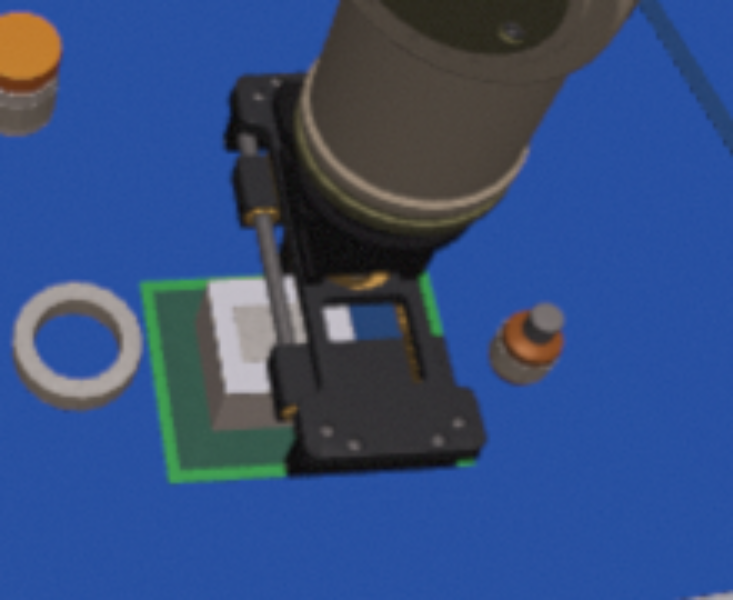

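The box sits on the mat with a left margin of about 28 mm at crop (155–212,430), where 25 mm is expected. I release it and go to the jar.

```bash
python3 -m handwheel '[{"jaw":100,"translation":[0,0,0],"turn":[0,0,0]},{"jaw":100,"translation":[0,0,0],"turn":[0,0,0]},{"jaw":100,"translation":[0,0,0],"turn":[0,0,0]},{"jaw":100,"translation":[0,0,0],"turn":[0,0,0]},{"jaw":100,"translation":[0,0,0],"turn":[0,0,0]},{"jaw":100,"translation":[0,0,0.06],"turn":[0,0,0]},{"jaw":100,"translation":[0,0,0.13],"turn":[0,0,0]},{"jaw":100,"translation":[0,0,0.2],"turn":[0,0,0]},{"jaw":100,"translation":[0,0,0.2],"turn":[0,0,0]}]'
python3 -m handwheel '[{"jaw":100,"translation":[-0.382,-0.184,0],"turn":[0,0,0]},{"jaw":100,"translation":[-0.382,-0.184,0],"turn":[0,0,0]},{"jaw":100,"translation":[-0.382,-0.184,0],"turn":[0,0,0]},{"jaw":100,"translation":[-0.382,-0.184,0],"turn":[0,0,0]},{"jaw":100,"translation":[-0.382,-0.184,0],"turn":[0,0,0]},{"jaw":100,"translation":[-0.382,-0.184,0],"turn":[0,0,0]},{"jaw":100,"translation":[-0.382,-0.184,0],"turn":[0,0,0]},{"jaw":100,"translation":[-0.382,-0.184,0],"turn":[0,0,0]}]'
python3 - <<'E'
from h import *
S=manip.snapshot("scene")[:,:,::-1].copy();cv2.imwrite("pics/s10.png",S)
A=manip.snapshot("top")[:,:,::-1].copy();cv2.imwrite("pics/t10.png",A)
cv2.imwrite("pics/c10.png",np.hstack([cv2.resize(S[180:350,330:500],(400,400)),cv2.resize(A[130:290,190:350],(400,400))]))
E
```

```text
time: 26.62
eef_pos: [0.6106, 0.1789, 0.1326]
eef_rot: [2.426, 1.99, 0.015]
contact_force: [0.6, -0.4, 1.1]
finger_gap: 0.0872
time: 27.28
eef_pos: [0.4175, 0.0851, 0.1258]
eef_rot: [2.428, 1.99, 0.002]
contact_force: [0.1, -0.1, 0.5]
finger_gap: 0.0869
```

View pics/c10.png

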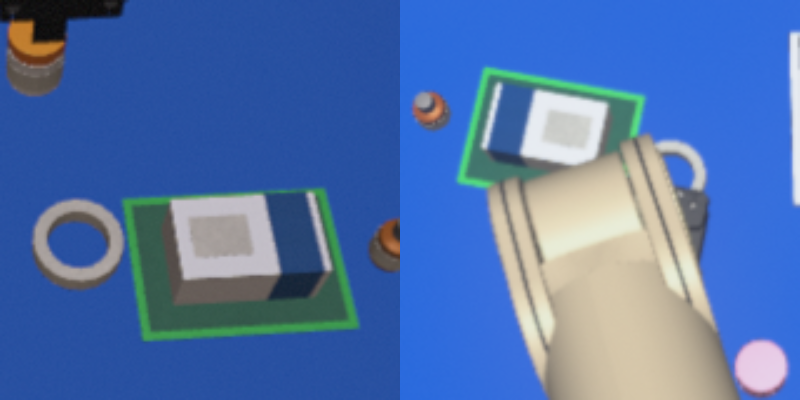

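The box lies square on the mat. I measure its top face and grip the jar.

```bash
python3 -m handwheel '[{"jaw":100,"translation":[-0.001,-0.001,-0.07],"turn":[0,0,0]},{"jaw":100,"translation":[-0.001,-0.001,-0.13],"turn":[0,0,0]},{"jaw":100,"translation":[-0.001,-0.001,-0.18],"turn":[0,0,0]},{"jaw":100,"translation":[-0.001,-0.001,-0.204],"turn":[0,0,0]},{"jaw":100,"translation":[-0.001,-0.001,-0.204],"turn":[0,0,0]},{"jaw":0,"translation":[-0.001,-0.001,-0.204],"turn":[0,0,0]},{"jaw":0,"translation":[-0.001,-0.001,-0.204],"turn":[0,0,0]},{"jaw":0,"translation":[-0.001,-0.001,-0.204],"turn":[0,0,0]},{"jaw":0,"translation":[-0.001,-0.001,-0.204],"turn":[0,0,0]},{"jaw":0,"translation":[-0.001,-0.001,-0.204],"turn":[0,0,0]},{"jaw":0,"translation":[-0.001,-0.001,-0.204],"turn":[0,0,0]},{"jaw":0,"translation":[-0.001,-0.001,-0.204],"turn":[0,0,0]}]'
python3 -m handwheel '[{"jaw":0,"translation":[0,0,0],"turn":[0,0,0]},{"jaw":0,"translation":[0,0,0],"turn":[0,0,0]},{"jaw":0,"translation":[0,0,0],"turn":[0,0,0]},{"jaw":0,"translation":[0,0,0],"turn":[0,0,0]},{"jaw":0,"translation":[0,0,0],"turn":[0,0,0]},{"jaw":0,"translation":[0,0,0],"turn":[0,0,0]},{"jaw":0,"translation":[0,0,0.04],"turn":[0,0,0]},{"jaw":0,"translation":[0,0,0.1],"turn":[0,0,0]},{"jaw":0,"translation":[0,0,0.16],"turn":[0,0,0]},{"jaw":0,"translation":[0,0,0.2],"turn":[0,0,0]},{"jaw":0,"translation":[0,0,0.2],"turn":[0,0,0]}]'
python3 - <<'E'
from h import *
p=w("scene",np.array([[169,199],[313,192],[331,271],[178,279]])/(400/170)+[330,180],.045);print(p,p.mean(0))
p=w("top",np.array([[499,82],[608,102],[594,166],[484,148]])*[.4,.4]+[190-160,130],.045);print(p,p.mean(0))
E
```

```text
time: 28.38
eef_pos: [0.4162, 0.0845, 0.0234]
eef_rot: [2.429, 1.991, 0.001]
contact_force: [0.2, -0.4, -0.9]
finger_gap: 0.0486
time: 29.3
eef_pos: [0.4182, 0.0851, 0.1267]
eef_rot: [2.426, 1.99, 0.007]
contact_force: [0.3, 0.3, -1.2]
finger_gap: 0.0434
[[0.5705 0.1354]
 [0.5908 0.2332]
 [0.649  0.2206]
 [0.6284 0.1207]] [0.6097 0.1775]
[[0.6468 0.2163]
 [0.6275 0.1207]
 [0.5703 0.1321]
 [0.5874 0.2278]] [0.608  0.1742]
```

The box centre is about (.609,.176) and the mat centre about (.608,.178). The jar is held with a gap of 43.4 mm.

```bash
python3 -m handwheel '[{"jaw":0,"translation":[0.04,0.019,0],"turn":[0,0,0]},{"jaw":0,"translation":[0.09,0.043,0],"turn":[0,0,0]},{"jaw":0,"translation":[0.15,0.071,0],"turn":[0,0,0]},{"jaw":0,"translation":[0.21,0.1,0],"turn":[0,0,0]},{"jaw":0,"translation":[0.27,0.129,0],"turn":[0,0,0]},{"jaw":0,"translation":[0.32,0.152,0],"turn":[0,0,0]},{"jaw":0,"translation":[0.36,0.172,0],"turn":[0,0,0]},{"jaw":0,"translation":[0.382,0.182,0],"turn":[0,0,0]},{"jaw":0,"translation":[0.382,0.182,0],"turn":[0,0,0]},{"jaw":0,"translation":[0.382,0.182,0],"turn":[0,0,0]}]'
python3 -m handwheel '[{"jaw":0,"translation":[0,0,-0.04],"turn":[0,0,0]},{"jaw":0,"translation":[0,0,-0.07],"turn":[0,0,0]},{"jaw":0,"translation":[0,0,-0.08],"turn":[0,0,0]},{"jaw":0,"translation":[0,0,-0.08],"turn":[0,0,0]},{"jaw":0,"translation":[0,0,-0.08],"turn":[0,0,0]}]'
```

```text
time: 30.13
eef_pos: [0.6063, 0.1759, 0.1216]
eef_rot: [-2.428, -1.992, 0.002]
contact_force: [-0.0, -0.1, -0.9]
finger_gap: 0.0436
time: 30.55
eef_pos: [0.6067, 0.1753, 0.0831]
eef_rot: [-2.429, -1.992, 0.001]
contact_force: [0.8, 0.1, -0.3]
finger_gap: 0.0434
```

```bash
python3 -m handwheel '[{"jaw":0,"translation":[0.003,0.002,-0.015],"turn":[0,0,0]},{"jaw":0,"translation":[0.003,0.002,-0.026],"turn":[0,0,0]},{"jaw":0,"translation":[0.003,0.002,-0.026],"turn":[0,0,0]},{"jaw":0,"translation":[0.003,0.002,-0.026],"turn":[0,0,0]}]'
python3 -m handwheel '[{"jaw":90,"translation":[0,0,0],"turn":[0,0,0]},{"jaw":90,"translation":[0,0,0],"turn":[0,0,0]},{"jaw":90,"translation":[0,0,0],"turn":[0,0,0]},{"jaw":90,"translation":[0,0,0],"turn":[0,0,0]},{"jaw":90,"translation":[0,0,0],"turn":[0,0,0]},{"jaw":90,"translation":[0,0,0.04],"turn":[0,0,0]},{"jaw":90,"translation":[0,0,0.1],"turn":[0,0,0]},{"jaw":90,"translation":[0,0,0.18],"turn":[0,0,0]},{"jaw":90,"translation":[0,0,0.25],"turn":[0,0,0]}]'
python3 -m handwheel '[{"jaw":90,"translation":[-0.4,-0.2,0],"turn":[0,0,0]},{"jaw":90,"translation":[-0.4,-0.2,0],"turn":[0,0,0]},{"jaw":90,"translation":[-0.4,-0.2,0],"turn":[0,0,0]},{"jaw":90,"translation":[-0.4,-0.2,0],"turn":[0,0,0]},{"jaw":90,"translation":[-0.4,-0.2,0],"turn":[0,0,0]},{"jaw":90,"translation":[-0.4,-0.2,0],"turn":[0,0,0]},{"jaw":90,"translation":[-0.4,-0.2,0],"turn":[0,0,0]},{"jaw":90,"translation":[-0.4,-0.2,0],"turn":[0,0,0]}]'
python3 - <<'E'
from h import *
S=manip.snapshot("scene")[:,:,::-1].copy();cv2.imwrite("pics/s11.png",S)
A=manip.snapshot("top")[:,:,::-1].copy();cv2.imwrite("pics/t11.png",A)
cv2.imwrite("pics/c11.png",np.vstack([cv2.resize(S[240:440,90:510],(798,380)),cv2.resize(A[135:230,190:500],(718,220),)[:, :] if 0 else cv2.copyMakeBorder(cv2.resize(A[135:230,190:500],(718,220)),0,0,0,80,0)]))
# projected expectations
for n,I in(("scene",S),("top",A)):
    h,s,v=cv2.split(cv2.cvtColor(I,cv2.COLOR_BGR2HSV))
    for nm,m,roi,z in(("lid",(h>5)&(h<32)&(s>120),{"scene":(400,220,470,290),"top":(225,150,280,205)}[n],.1),("cap",(h>98)&(h<125)&(s>120),{"scene":(178,322,210,352),"top":(400,145,435,190)}[n],.1),("bottle",(s<105)&(v>90) if n=="scene" else (s<200),{"scene":(170,315,225,375),"top":(400,145,435,190)}[n],.059)):
        try:
            q,c=rect(n,m,roi,z);print(n,nm,q)
        except Exception as e: print(n,nm,e)
E
```

```text
time: 30.88
eef_pos: [0.6083, 0.1766, 0.0698]
eef_rot: [-2.429, -1.992, 0.001]
contact_force: [-0.3, -0.0, -0.7]
finger_gap: 0.0434
time: 31.63
eef_pos: [0.6082, 0.1767, 0.197]
eef_rot: [-2.429, -1.992, -0.0]
contact_force: [1.1, -0.3, 0.2]
finger_gap: 0.0782
time: 32.3
eef_pos: [0.4085, 0.0761, 0.1957]
eef_rot: [2.428, 1.989, 0.001]
contact_force: [1.1, 0.3, -0.4]
finger_gap: 0.0783
scene lid ((0.6130143404006958, 0.17529068887233734), (0.04292917996644974, 0.046753205358982086), 68.45589447021484)
scene cap ((0.6307134032249451, -0.19589321315288544), (0.026525937020778656, 0.02205977961421013), 32.42112731933594)
scene bottle ((0.6236833930015564, -0.19991347193717957), (0.07976460456848145, 0.0949072316288948), 80.89283752441406)
top lid ((0.6079102158546448, 0.17485031485557556), (0.04138372465968132, 0.03964025154709816), 1.0402718782424927)
top cap ((0.6255607604980469, -0.19844326376914978), (0.020951025187969208, 0.022118447348475456), 87.80876922607422)
top bottle ((0.6300190091133118, -0.19024008512496948), (0.0741102397441864, 0.10079178959131241), 88.19613647460938)
```

View pics/c11.png

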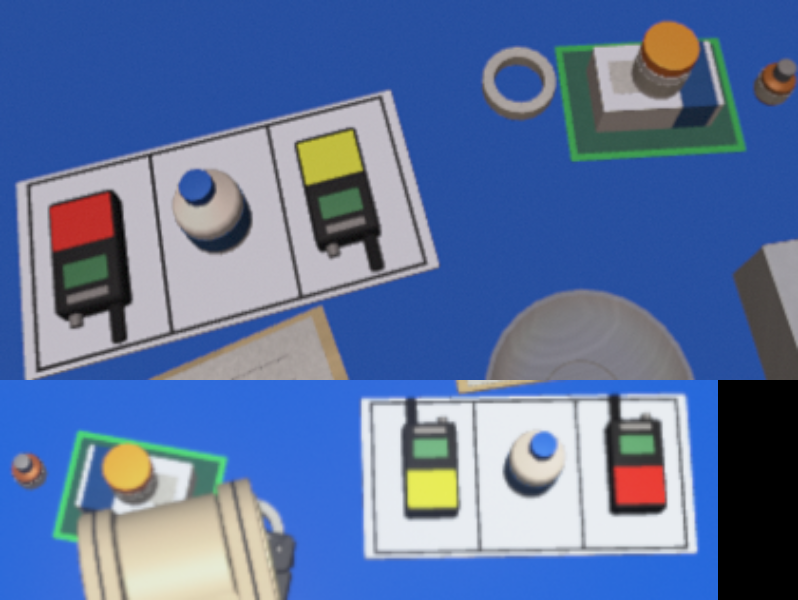

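Every check fits: the bottle cap is at about (.628,-.197), and the jar lid at about (.610,.175) on a box at (.609,.176). Tape and vial are where they were. I hand it in.

```bash
python3 -c "
from bench import manip
print(manip.hand_in(), manip.state()['time'])"
```

```text
the job is handed in; nothing more can be done
the job is handed in; nothing more can be done
```

The trolley is set out and handed in after about 32 s of robot time. I get no verdict back, so what follows rests on my own camera checks.

**What was placed:** The yellow radio is in the left bay, the red radio in the right bay and the blue-capped bottle between them. The swab box is flat on the cleared mat with the orange-lidded jar on top. Yellow first landed about 7 mm too far out, because I had misjudged where its panel sits on the body, so I regripped it and moved it back.

| Item | Last measured offset from its target | Limit |
|---|---|---|
| Radios | yellow about 1 mm in x and 4 mm in y; red about 4 mm in x and 2 mm in y | 15 mm |
| Bottle | about 2 mm | 15 mm |
| Box on the mat | about 3 mm, turned about 1° | 15 mm, 0.25 rad |
| Jar on the box | about 2 mm | 13 mm |

- **Camera disagreement:** the two cameras differ from each other by 2–5 mm. Two contour fits of the bottle's body came out too large, so I judged the bottle by its cap.
- **Drop at release:** the radios and the bottle were let go 2–3 mm above the board. They stand upright and flat in the last pictures.
- **Bystanders:** in the last pictures the tape and vial show no visible movement. I compared them by eye and did not measure them again.

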